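# Set the ejector plate of a medallion mould

### The arm

A 6-joint arm with a two-finger parallel gripper is mounted at the origin on the work surface. World frame = base frame: x ahead of the robot, y to its left, z up, the work surface at z = 0. Lengths are in mm, angles in rad, forces in N, time in s.
With the tool pointing down it reaches from about 350 to 925 mm from the base axis. Payload 6.4 kg.
Tool frame: the origin (TCP) lies where the fingers leave the gripper's body, on its centre line; the fingertips stand 73 mm ahead of it and the grasp point (between the pads) lies 54 mm ahead of it; z points along the fingers, x is the direction in which the jaws open and shut, and the axes are right-handed (so a half turn about z gives the same grasp; the last joint's range is limited). The gripper opens to 85 mm and grips with 20 to 120 N. Pads are 22 mm wide; open, the fingers measure 114 mm over their backs; the gripper's body (76 mm by 85 mm) begins 54 mm behind the grasp point. The pads swing forward as they close: fully open they stand 13 mm farther back than shut.
Start: joints at [1.108, 0.245, 1.558, -0, 1.339, -0.174], TCP at [185.119, 623.094, 303.89] pointing down, gripper open.
Joint ranges: [-3.13, 3.13], [-1.02, 2.26], [0.13, 2.54], [-0.95, 4.09], [0.21, 2.88], [-2.74, 2.74]. Speed limits (rad/s): [2.57, 2.57, 3.14, 3.14, 3.14, 3.14].

### API

Orientations are given as [roll, pitch, yaw] about the fixed x, y, z axes, in that order (R = Rz(yaw) Ry(pitch) Rx(roll)).
In Python, from cell import * gives the robot as it stands. The module is installed in compiled form; this text tells all that it offers.
- The arm moves only by the shell command python3 -m inch 'ROWS' [OPENING] [FORCE]. ROWS is JSON, a list of rows, each a list of 6 numbers: the shift along the tool's x, y, z each as a share of 0.02 m, from -1 to 1, then the turn, a rotation vector about the tool's x, y, z each as a share of 0.15 rad, from -1 to 1. In form: [[dx, dy, dz, ax, ay, az], ...]. A call has 1 to 12 rows; each row shifts and turns the commanded pose from where the row before left it, along the tool's axes as they then stand; what a row does not reach is not made up. A row lasts 1/10 s, in which the tool goes at most 50 mm and 8.59 degrees, less where a joint would pass 70% of its speed; a pose out of reach is approached as far as the arm can. A call with a number of a shift or a turn outside -1 to 1 is refused whole. A call with a gripper value outside its range is refused whole. OPENING is the closure, from 0 (fully open) to 1 (shut), set as the call begins (- or left out, the last holds). The fingers move at their own pace and stop on an object; FORCE is the grip in N (left out, the last holds). Time passes only in rows, so rows that do not move let the fingers close. It gives the time, the measured TCP pose, the force and the opening at its end, in the units of the state.
- observe(): the state, without advancing time (a new reading comes with each control period).
- grab_frame(name): name is "side" or "top"; returns (picture, depth): 420x560x3 uint8, red, green, blue; 420x560 float32, mm along the optical axis (not along the pixel's ray), 0 where there is no reading.
- camera_info(name): a dict with "intrinsics" (3x3 intrinsics, pixels), "k1" (the pictures are not rectified: a ray, as slopes to the right and down, at radius r is drawn at 1 + k1 r^2 times it, then the intrinsics apply), "rvec" (rotation vector, rad) and "tvec" (3), from world to camera coordinates, as OpenCV has them. Camera axes: x right, y down, z forward; pixel columns grow to the right and rows downward; lengths in mm; the calibration is good to about 2 mm. A picture is of the moment at which its call begins. camera_info takes no time and is no camera call.
- hand_in(): hands the job in, once; it reports no verdict.
The state is a dict: "time_s": time; "q": joint angles; "joint_vel": joint speeds; "tau": joint torques, N m; "tool_pos": TCP position; "tool_rot": TCP orientation; "contact_force": force on the tool from outside, world axes, zero at the start; "moment": the same for the moment, N m; "grip_width": opening from 0.0 (shut) to 1.0 (fully open).
Only numpy, scipy, OpenCV 4.12 (cv2) and the standard library are available. Lean on these libraries where they do the work, as an engineer would, in place of code of your own. Each camera call takes 0.05 s, during which the arm holds its last target. There are 200 camera calls.

### The job

The last cast has been knocked out of the round medallion mould, so its spring-lifted ejector plate stands up near the rim of the pocket. Take the small hand tamper from its wooden rest and press the plate squarely down with it, at a slow, steady push of never more than about 3.5 kg, until the plate bottoms out level; hold it there for a moment, so that all three spring catches snap over its edge and keep it down. Then set the tamper (do not drop it) upright in its own rest again, touch the plate with nothing but the tamper, and leave the wide tamper and the other things on the bench where they are.

Things in the scene. Friction and masses are not known exactly. Their poses are not given: they have to be found in the camera images.
- mould: The medallion mould, fixed: a round aluminium base 184 mm in diameter, 10 mm thick, and on it a ring 120 mm outside with an open pocket of 100 mm bore, rim 56 mm above the bench. Origin: centre of the underside; z up. Through its wall reach 3 spring catches (0, 120, 240 degrees from the mould's x axis): steel noses sloped on top, 90 mm free between them; outside each a steel block and a black knob, to 89 mm from the axis.
- plate: The ejector plate: a loose flat round steel disc 97 mm in diameter, 6 mm thick, about 0.33 kg, lying in the pocket on three sprung plungers 34 mm from the axis; it can tilt some degrees. Origin: centre of its underside, 48 mm above the bench at the start; z up. Going down it pushes the catches aside; they snap back over its edge just before the bottom. Let go, it then rises about 2 mm against them.
- plate_top (a point): Centre of the plate's flat top, 6 mm above its origin, where the tamper presses. The bottom is three rest buttons under the plate; their depth is set for each job, 18 to 34 mm below the plate's start, and cannot be read beforehand. The push grows evenly from about 1 N to 6 to 12 N at the bottom, with up to 6 N more on the way as the catches give; then the stop is hard. Stay under 35 N, knocks included.
- tamper: The small hand tamper: a flat steel disc 66 mm in diameter, 12 mm thick, a short neck, and an upright wooden grip of square section 30 x 30 mm, its flat sides facing along the tamper's x and y axes, from 41 to 108 mm above the face. About 0.45 kg. It fits between the catches. Origin: centre of the flat underside (the pressing face); z up along the grip.
- tamper_grip (a point): A point on the axis of the small tamper's wooden grip, 70 mm above the face; same axes as the tamper.
- tamper_rest: The small tamper's rest, fixed on the bench: a turned dark wooden saucer 98 mm in diameter and 14 mm high with a flat recess 78 mm in diameter, its floor 8 mm above the bench. Origin: centre of the underside. At the start the tamper stands in it, face down.
- wide_tamper: A bystander: a wider tamper of the same kind, disc 98 mm in diameter, grip 34 mm square, 108 mm high, in its own rest. It does not fit between the catches; leave it where it is. Origin: centre of the underside.
- wide_tamper_rest: The wide tamper's rest, fixed: a dark wooden saucer 130 mm in diameter and 14 mm high. Origin: centre of the underside.
- wax_tin: A bystander: a closed grey tin, 76 mm in diameter, 50 mm high. Origin: centre of the underside.
- medallion: A bystander: a round plaster medallion lying flat, 86 mm in diameter, 14 mm high. Origin: centre of the underside.
- brush: A bystander: a flat paint brush 170 mm long lying on the bench.
Not all that is in view belongs to the job. What is meant by the plate is not yellow, and is the smaller of those in its own colour. What is shaped like the tamper but pink is not meant.

How it is judged (in metres and radians):
On the way, in this order (a step that is already met when the one before it is completed fails the run):
1. the small tamper is lifted clear of its rest (z of tamper in the frame of tamper_rest above 0.03 m), for 0.1 s.
2. the plate, pressed down by the tamper with more than 5 N, sits on all three rest buttons, level within 1.5 degrees, for 0.3 s (contact force between plate and carrier_c0 above 0.3 N and contact force between plate and carrier_c1 above 0.3 N and contact force between plate and carrier_c2 above 0.3 N and angle between plate's own z axis and vertical below 0.026 rad and contact force between tamper and plate above 5 N), for 0.3 s.
At the end, for the whole second after the job is handed in: The plate stays down by itself, bearing on all three catch noses, its underside at most 36 mm above the mould's underside, level within 2 degrees. The small tamper stands upright (3 degrees) on the floor of its own rest, within 9 mm of its centre. Both are at rest (contact force between plate and catch0_c0 above 0.3 N and contact force between plate and catch1_c0 above 0.3 N and contact force between plate and catch2_c0 above 0.3 N and z of plate in the frame of mould below 0.036 m and angle between plate's own z axis and vertical below 0.035 rad and horizontal distance between tamper and tamper_rest below 0.009 m and z of tamper in the frame of tamper_rest below 0.0105 m and angle between tamper's own z axis and vertical below 0.05 rad and linear speed of each of tamper, plate below 0.02 m/s); the robot touches nothing.
It fails at once if the tamper presses on the plate with more than 35 N (contact force between tamper and plate above 35 N).
It fails at once if the plate is pressed crooked: tilted by more than 4 degrees (angle between plate's own z axis and vertical above 0.07 rad).
It fails at once if the robot itself (arm or fingers) touches the plate (contact force between any of the arm, the fingers and plate above 0.5 N).
It fails at once if the tamper is dropped (falls freely by more than about 10 mm) (contact force between the fingers and tamper below 0.1 N and linear speed of tamper above 0.45 m/s).
It fails at once if the wide tamper, the tin, the medallion or the brush is moved by more than 10 mm (distance of any of wide_tamper, wax_tin, medallion, brush from where it was at the start of the episode above 0.01 m).
It also fails if it takes over 61 s, if anything falls off the work surface, if the arm or the gripper's body presses on something with over 40 N, if the wrist force passes 120 N, or if a joint passes its speed limit or range.

## Working session

There is one attempt and no reset: what is moved stays moved. The work goes in short steps, Python scripts to look and compute and a shell command to move; the robot and the scene stay as the last step left them, time stands still between calls to the robot, and variables do not carry over. Pictures are saved under pics/ and viewed, about 8 in all and at most 12, crops included, and the job is handed in when it is done.

```bash
mkdir -p pics
cat > h.py <<'E'
from cell import *
import numpy as np, cv2
def cam(n):
    c=camera_info(n); R=cv2.Rodrigues(np.array(c["rvec"],float))[0]; t=np.array(c["tvec"],float).ravel()
    return np.array(c["intrinsics"],float),c["k1"],R,t
def ray(n,u,v):
    K,k1,R,t=cam(n); d=np.array([(u-K[0,2])/K[0,0],(v-K[1,2])/K[1,1]]); s=d.copy()
    for _ in range(20): s=d/(1+k1*(s@s))
    return -R.T@t, R.T@np.array([s[0],s[1],1.0])
def onplane(n,u,v,z):
    o,d=ray(n,u,v); return o+d*(z-o[2])/d[2]
def depthpt(n,u,v,D):
    o,d=ray(n,u,v); return o+d*D[int(v),int(u)]
def snap(n,tag):
    p,D=grab_frame(n); cv2.imwrite(f"pics/{tag}.png",p[:,:,::-1]); np.savez(f"pics/{tag}.npz",p=p,D=D); return p,D
E
python3 - <<'E'
from h import *
for n in("side","top"):
    snap(n,n+"0"); K,k1,R,t=cam(n); print(n,K[0,0],k1,(-R.T@t).round(),R[2].round(2))
s=observe();print(s)
E
```

```text
side 503.5482555630009 -0.18381202875476013 [ 407. -636.  884.] [ 0.13  0.64 -0.76]
top 423.15540099874045 -0.038017158312639625 [ 320.   36. 1076.] [ 0.2   0.01 -0.98]
{'time_s': 0.1, 'q': array([ 1.10789543e+00,  2.45737911e-01,  1.55891832e+00, -1.11820345e-05,
        1.33873143e+00, -1.74078357e-01]), 'joint_vel': array([ 0.00057112, -0.00173566, -0.00248635, -0.00055767,  0.00182711,
        0.00138405]), 'tau': array([-1.28955635e-04, -4.30671287e+01, -3.27129471e+01, -1.45287740e-04,
        2.76863189e-03, -1.92465359e-05]), 'tool_pos': array([184.94069788, 622.72638986, 302.88037137]), 'tool_rot': array([-3.14129247e+00,  1.76976401e-03,  1.28197663e+00]), 'contact_force': array([-0.59459452,  0.27697001, -0.96519054]), 'moment': array([ 0.03055092,  0.08391131, -0.0439063 ]), 'grip_width': 1.0012711345372645}
```

View pics/top0.png

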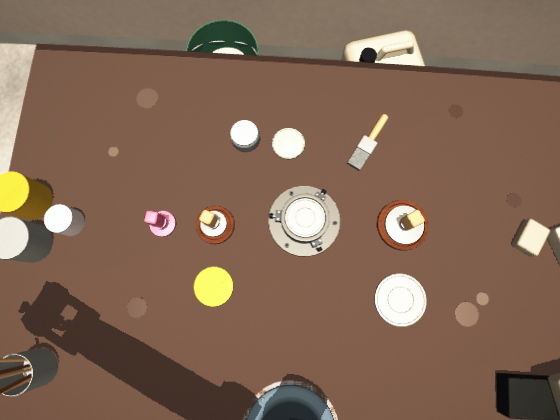

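View pics/side0.png

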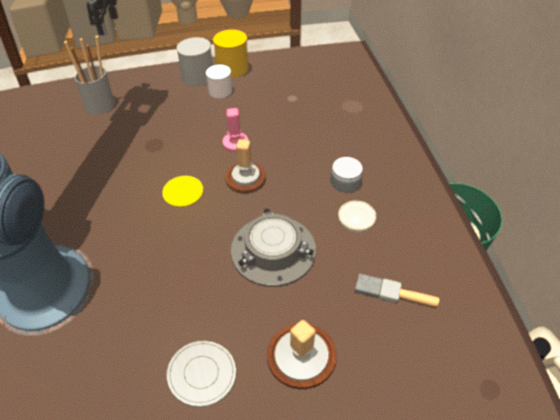

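```bash
cat >> h.py <<'E'
def cloud(n,D):
    K,k1,R,t=cam(n); h,w=D.shape; u,v=np.meshgrid(np.arange(w),np.arange(h))
    uv=np.stack([u,v],-1).reshape(-1,1,2).astype(np.float32)
    s=cv2.undistortPoints(uv,K,np.array([k1,0,0,0,0.])).reshape(h,w,2)
    P=np.dstack([s,np.ones((h,w))])*D[...,None]
    return (P-t)@R
def circ(P):
    A=np.c_[2*P[:,:2],np.ones(len(P))]; b=(P[:,:2]**2).sum(1); x=np.linalg.lstsq(A,b,rcond=None)[0]
    return x[0],x[1],np.sqrt(x[2]+x[0]**2+x[1]**2)
E
python3 - <<'E'
from h import *
F={n:np.load(f"pics/{n}0.npz") for n in("side","top")}
for n,pts in (("top",dict(small=(212,222),wide=(404,224),mould=(304,220))),("side",dict(small=(244,170),wide=(302,350),mould=(273,240)))):
    D=F[n]["D"]; W=cloud(n,D); p=F[n]["p"]
    for k,(u,v) in pts.items():
        c=onplane(n,u,v,40); print(n,k,c.round())
    # grip small
    for k in("small","wide"):
        u,v=pts[k]; c=onplane(n,u,v,40)
        near=np.hypot(W[...,0]-c[0],W[...,1]-c[1])<65
        near&=D>0
        z=W[...,2]
        top=near&(z>108-8)&(z<130)
        P=W[top][:,:2]
        if len(P)>5:
            r=cv2.minAreaRect(P.astype(np.float32)); print(k,"grip",len(P),P.mean(0).round(1),np.array(r[0]).round(1),np.array(r[1]).round(1),round(r[2],1), "ztop",np.percentile(z[top],[10,50,95]).round(1))
        body=near&(z>25)&(z<125);P=W[body]
        print(k,"body",len(P),(P.min(0)).round(),P.max(0).round())
    u,v=pts["mould"];c=onplane(n,u,v,40)
    near=(np.hypot(W[...,0]-c[0],W[...,1]-c[1])<110)&(D>0); z=W[...,2]
    print("hist",np.histogram(z[near],bins=np.arange(-5,75,5)))
    m=near&(z>50)&(z<62); P=W[m]; print("ring",P.min(0).round(),P.max(0).round())
big=[]
for n,(u,v,w) in (("top",(255,222,70)),("side",(260,205,70))):
    c=F[n]["p"][v-w:v+w,u-w:u+w,::-1]; big.append(cv2.resize(c,None,fx=2.8,fy=2.8,interpolation=cv2.INTER_CUBIC))
cv2.imwrite("pics/crop0.png",np.hstack(big))
E
```

```text
top small [480. 225.  40.]
top wide [ 507. -252.   40.]
top mould [500.  -3.  40.]
small grip 168 [479.  223.4] [480.  225.3] [30.2 29.4] 65.7 ztop [110.5 115.2 118.4]
small body 270 [456. 201.  25.] [506. 241. 120.]
wide grip 224 [ 508.5 -255.5] [ 509.4 -256.7] [34.  32.8] 30.7 ztop [110.5 115.8 119.3]
wide body 373 [ 476. -299.   25.] [ 546. -227.  122.]
hist (array([ 564, 1087,  664, 1139,   47,    8,    8,   22,   51,   97,  147,
        868,  909,   21,    0]), array([-5,  0,  5, 10, 15, 20, 25, 30, 35, 40, 45, 50, 55, 60, 65, 70]))
ring [446. -63.  50.] [566.  65.  62.]
side small [479. 215.  40.]
side wide [ 513. -259.   40.]
side mould [508.  -3.  40.]
small grip 156 [481.6 222.4] [482.5 226.6] [32.6 29.4] 67.0 ztop [102.6 112.1 115.3]
small body 461 [465. 209.  25.] [501. 242. 117.]
wide grip 396 [ 511.6 -259.1] [ 512.7 -256.1] [35.2 35.3] 32.4 ztop [106.9 113.6 116.4]
wide body 732 [ 492. -282.   25.] [ 533. -235.  119.]
hist (array([1312,  548, 1327,  494,   71,   79,   81,  113,  153,  208,  199,
       1634,  411,    0,    0]), array([-5,  0,  5, 10, 15, 20, 25, 30, 35, 40, 45, 50, 55, 60, 65, 70]))
ring [448. -62.  50.] [567.  61.  59.]
```

View pics/crop0.png

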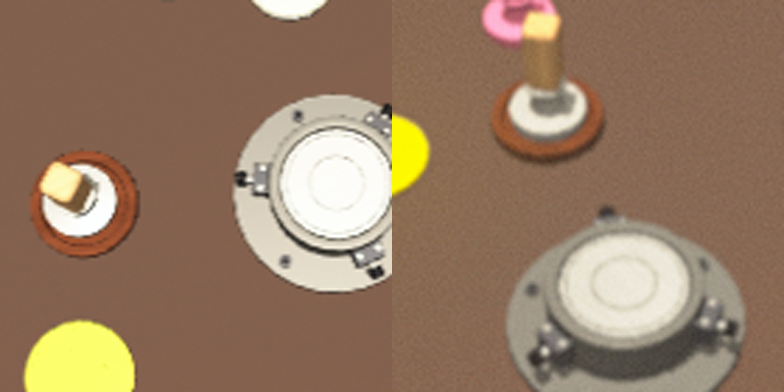

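Run:
```python
from h import *
F={n:np.load(f"pics/{n}0.npz") for n in("side","top")}
def blob(mask,uv):
    cs,_=cv2.findContours(mask.astype(np.uint8),cv2.RETR_EXTERNAL,cv2.CHAIN_APPROX_NONE)
    return max((c for c in cs if cv2.pointPolygonTest(c,uv,False)>=0),key=cv2.contourArea,default=None)
for n,pm,ps in(("top",(304,220),(212,222)),("side",(273,240),(246,175))):
    p=F[n]["p"]; D=F[n]["D"]; W=cloud(n,D); hsv=cv2.cvtColor(p,cv2.COLOR_RGB2HSV)
    W0=W[...,:]
    near=np.hypot(W[...,0]-505,W[...,1])<100
    sat=hsv[...,1]
    c=blob(near&(sat<90),pm)
    if c is not None:
        P=np.array([onplane(n,u,v,10) for u,v in c[:,0]]); x=circ(P)
        for _ in range(5):
            r=abs(np.hypot(P[:,0]-x[0],P[:,1]-x[1])-x[2]); x=circ(P[r<4])
        print(n,"base z10 (R92)",np.round(x,1),(r<4).sum(),len(P))
    # plate: bright white
    for th in (200,215):
        c=blob(near&(hsv[...,2]>th)&(np.hypot(W[...,0]-505,W[...,1])<62),pm)
        if c is not None:
            P=np.array([onplane(n,u,v,54) for u,v in c[:,0]]);x=circ(P); print(n,"plate z54 (R48.5)",th,np.round(x,1))
    m=near&(abs(W[...,2]-56)<7)&(np.hypot(W[...,0]-505,W[...,1])<44)
    A=np.c_[W[m][:,:2],np.ones(m.sum())]; k=np.linalg.lstsq(A,W[m][:,2],rcond=None)[0]; print("plate plane",k.round(4),W[m][:,2].mean())
    nr=np.hypot(W[...,0]-481,W[...,1]-226)<75
    c=blob((hsv[...,0]<12)&(sat>150)&nr|(nr&(W[...,2]>12)&(W[...,2]<60)),ps)
    if c is not None:
        P=np.array([onplane(n,u,v,14) for u,v in c[:,0]]);x=circ(P)
        for _ in range(5):
            r=abs(np.hypot(P[:,0]-x[0],P[:,1]-x[1])-x[2]); x=circ(P[r<4])
        print(n,"rest z14 (R49)",np.round(x,1),(r<4).sum(),len(P))
s=observe();R=cv2.Rodrigues(np.eye(3))[0]
from scipy.spatial.transform import Rotation as Ro
print(Ro.from_euler('xyz',s['tool_rot']).as_matrix().round(3))
```

```text
top base z10 (R92) [505.6  -3.8  91.7] 202 204
top plate z54 (R48.5) 200 [504.5  -3.8  56. ]
top plate z54 (R48.5) 215 [505.5  -3.6  47.1]
plate plane [-2.30000e-03 -7.20000e-03  5.57278e+01] 54.54770531783881
side base z10 (R92) [506.9  -3.8  93.5] 216 244
side plate z54 (R48.5) 200 [507.5  -3.4  46.1]
side plate z54 (R48.5) 215 [508.   -3.6  44.5]
plate plane [-1.2000e-03 -1.3000e-03  5.3437e+01] 52.851147988154985
side rest z14 (R49) [481.2 222.6  47.3] 96 111
[[ 0.285  0.959 -0.001]
 [ 0.959 -0.285 -0.002]
 [-0.002 -0.    -1.   ]]
```

```bash
python3 -m inch '[[-0.75,1,0,0,0,0],[-0.75,1,0,0,0,0],[-0.75,1,0,0,0,0],[-0.75,1,0,0,0,0],[-0.75,1,0,0,0,0],[-0.75,1,0,0,0,0],[-0.75,1,0,0,0,0],[-0.75,1,0,0,0,0],[-0.75,1,0,0,0,0],[-0.75,1,0,0,0,0]]' 0 40
python3 -m inch '[[-0.75,1,0,0,0,0],[-0.75,1,0,0,0,0],[-0.75,1,0,0,0,0],[-0.75,1,0,0,0,0],[-0.75,1,0,0,0,0],[-0.75,1,0,0,0,0],[-0.75,1,0,0,0,0],[-0.75,1,0,0,0,0],[-0.75,0.9,0,0,0,0.83],[0,0,0,0,0,0],[0,0,0,0,0,0]]'
cat >> h.py <<'E'
from scipy.spatial.transform import Rotation as Ro
def togo(x,y,z,yaw):
    s=observe(); M=Ro.from_euler('xyz',s['tool_rot']).as_matrix(); T=Ro.from_euler('xyz',[np.pi,0,yaw]).as_matrix()
    d=M.T@(np.array([x,y,z])-s['tool_pos']); a=Ro.from_matrix(M.T@T).as_rotvec()
    print("t",round(s['time_s'],2),"pos",s['tool_pos'].round(2),"rot",s['tool_rot'].round(4),"F",s['contact_force'].round(2),"M",s['moment'].round(2),"w",round(s['grip_width'],3))
    print("shares",(d/20).round(2),(a/.15).round(3))
E
python3 -c "
from h import *
togo(481,225.5,132,1.157)"
```

```text
time_s: 1.1
tool_pos: [334.4, 421.3, 303.4]
tool_rot: [-3.141, 0.001, 1.282]
contact_force: [-0.2, 0.3, -0.3]
grip_width: 0.997
time_s: 2.2
tool_pos: [466.1, 242.1, 303.5]
tool_rot: [-3.141, 0.0, 1.158]
contact_force: [-0.1, 0.5, -0.3]
grip_width: 1.002
t 2.2 pos [466.12 242.12 303.51] rot [-3.1407e+00  2.0000e-04  1.1581e+00] F [-0.09  0.52 -0.34] M [ 0.02 -0.05 -0.03] w 1.002
shares [-0.46  1.02  8.57] [-0.006  0.002  0.007]
```

```bash
python3 -m inch '[[-0.46,1,0.3,0,0,0],[0,0,1,0,0,0],[0,0,1,0,0,0],[0,0,1,0,0,0],[0,0,1,0,0,0],[0,0,1,0,0,0],[0,0,0,0,0,0],[0,0,0,0,0,0]]'
python3 - <<'E'
from h import *
togo(481,225.5,132,1.157)
p,D=snap("side","s1"); q,E=snap("top","t1")
a=p[80:200,180:320,::-1]; b=q[150:270,150:290,::-1]
cv2.imwrite("pics/c1.png",cv2.resize(np.hstack([a,b]),None,fx=2.8,fy=2.8,interpolation=cv2.INTER_CUBIC))
E
```

```text
time_s: 3.0
tool_pos: [480.5, 226.5, 198.0]
tool_rot: [-3.141, 0.0, 1.159]
contact_force: [1.1, -0.5, 0.2]
grip_width: 0.997
t 3.0 pos [480.47 226.46 198.01] rot [-3.1410e+00  2.0000e-04  1.1592e+00] F [ 1.11 -0.53  0.15] M [-0.02 -0.03  0.05] w 0.997
shares [-0.03  0.05  3.3 ] [-0.004  0.002  0.015]
```

View pics/c1.png

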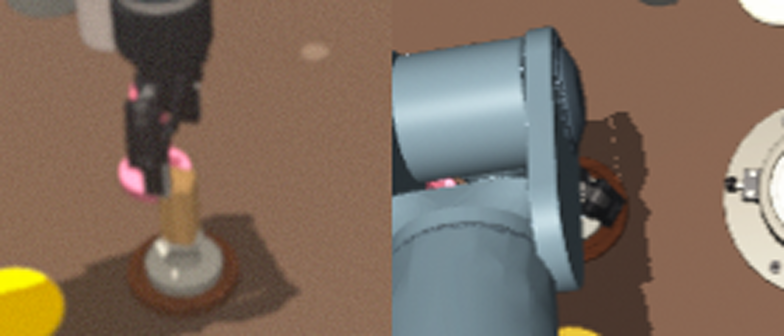

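```bash
python3 -m inch '[[0,0,1,0,0,0],[0,0,1,0,0,0],[0,0,1,0,0,0],[0,0,0.3,0,0,0],[0,0,0,0,0,0],[0,0,0,0,0,0]]'
python3 -c "
from h import *
togo(481,225.5,132,1.157)"
```

```text
time_s: 3.7
tool_pos: [481.8, 226.1, 133.3]
tool_rot: [3.14, -0.001, 1.158]
contact_force: [0.6, 0.5, -0.3]
grip_width: 1.001
t 3.7 pos [481.79 226.06 133.31] rot [ 3.1397e+00 -1.4000e-03  1.1577e+00] F [ 0.63  0.5  -0.27] M [-0.    0.01  0.04] w 1.001
shares [-0.04 -0.02  0.07] [ 0.013 -0.009  0.005]
```

```bash
python3 -m inch '[[0,0,0,0,0,0],[0,0,0,0,0,0],[0,0,0,0,0,0],[0,0,0,0,0,0],[0,0,0,0,0,0],[0,0,0,0,0,0],[0,0,0,0,0,0],[0,0,0,0,0,0],[0,0,0,0,0,0],[0,0,0,0,0,0]]' 1 70
python3 -c "
from h import *
togo(481,225.5,132,1.157)"
```

```text
time_s: 4.7
tool_pos: [481.3, 225.9, 132.3]
tool_rot: [3.141, -0.001, 1.158]
contact_force: [0.5, 1.2, 4.4]
grip_width: 0.345
t 4.7 pos [481.28 225.91 132.32] rot [ 3.1409e+00 -6.0000e-04  1.1576e+00] F [0.53 1.23 4.45] M [ 0.06 -0.01  0.05] w 0.345
shares [-0.02 -0.    0.02] [ 0.005 -0.004  0.004]
```

```bash
python3 -m inch '[[0,0,-0.2,0,0,0],[0,0,-0.5,0,0,0],[0,0,-0.8,0,0,0],[0,0,-0.8,0,0,0],[0,0,-0.8,0,0,0],[0,0,-0.8,0,0,0],[0,0,-0.6,0,0,0],[0,0,0,0,0,0],[0,0,0,0,0,0]]'
python3 - <<'E'
from h import *
togo(481,225.5,222,1.157)
p,D=snap("side","s2"); q,E=snap("top","t2")
a=p[60:220,160:340,::-1]; b=q[130:290,150:330,::-1]
cv2.imwrite("pics/c2.png",cv2.resize(np.hstack([a,b]),None,fx=2.2,fy=2.2,interpolation=cv2.INTER_CUBIC))
E
```

```text
time_s: 5.6
tool_pos: [480.5, 225.7, 221.3]
tool_rot: [-3.141, 0.001, 1.158]
contact_force: [-0.2, 0.7, -4.6]
grip_width: 0.34
t 5.6 pos [480.47 225.67 221.34] rot [-3.1408e+00  6.0000e-04  1.1575e+00] F [-0.18  0.67 -4.62] M [-0.    0.02  0.04] w 0.34
shares [ 0.    0.03 -0.03] [-0.005  0.004  0.003]
```

View pics/c2.png

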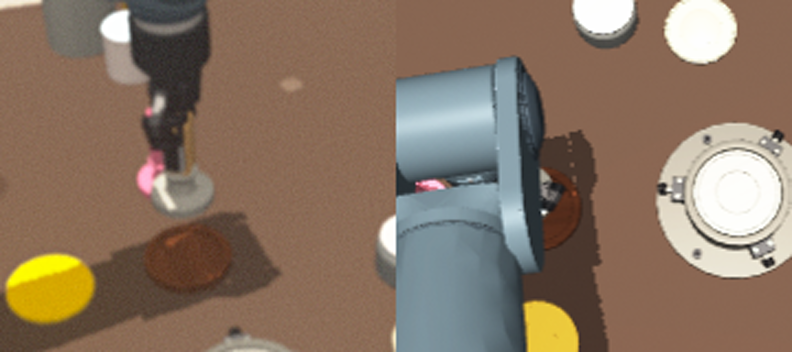

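```bash
python3 -m inch '[[-0.84,0.48,0,0,0,0],[-0.84,0.48,0,0,0,0],[-0.84,0.48,0,0,0,0],[-0.84,0.48,0,0,0,0],[-0.84,0.48,0,0,0,0],[-0.84,0.48,0,0,0,0],[-0.84,0.48,0,0,0,0],[-0.84,0.48,0,0,0,0],[-0.84,0.48,0,0,0,0],[-0.84,0.48,0,0,0,0],[-0.84,0.48,0,0,0,0],[-0.84,0.48,0,0,0,0]]'
python3 -m inch '[[0,0,0,0,0,0],[0,0,0,0,0,0],[0,0,0,0,0,0]]'
python3 - <<'E'
from h import *
togo(506.5,-3.7,185,1.157)
F=np.load("pics/s2.npz");p=F["p"];D=F["D"];W=cloud("side",D);hsv=cv2.cvtColor(p,cv2.COLOR_RGB2HSV)
c0=onplane("side",160+188/2.2,60+258/2.2,14);print("rest approx",c0.round(1))
sub=np.hypot(W[...,0]-481,W[...,1]-224)<75
print("sat/val rest",hsv[177,245],"bench",hsv[150,300],hsv[180,310])
p,D=snap("side","s3"); q,E=snap("top","t3")
a=p[150:310,180:360,::-1]; b=q[130:290,220:400,::-1]
cv2.imwrite("pics/c3.png",cv2.resize(np.hstack([a,b]),None,fx=2.2,fy=2.2,interpolation=cv2.INTER_CUBIC))
E
```

```text
time_s: 6.9
tool_pos: [504.9, -5.8, 220.8]
tool_rot: [-3.14, 0.0, 1.157]
contact_force: [-0.0, 0.4, -4.8]
grip_width: 0.344
time_s: 7.2
tool_pos: [505.1, -4.5, 221.3]
tool_rot: [-3.14, 0.0, 1.158]
contact_force: [-0.4, 0.6, -4.1]
grip_width: 0.346
t 7.2 pos [505.06  -4.53 221.29] rot [-3.1402  0.      1.158 ] F [-0.41  0.62 -4.14] M [ 0.01 -0.01 -0.01] w 0.346
shares [0.07 0.05 1.81] [-0.009  0.     0.006]
rest approx [480.9 216.3  14. ]
sat/val rest [ 11 156  90] bench [ 13 102 138] [ 12  96 141]
```

View pics/c3.png

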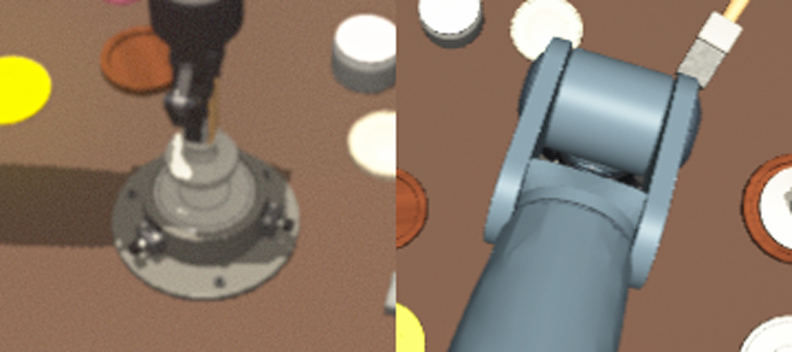

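```bash
python3 -m inch '[[0.07,0.05,0.8,0,0,0],[0,0,0.6,0,0,0],[0,0,0.3,0,0,0],[0,0,0.1,0,0,0],[0,0,0,0,0,0],[0,0,0,0,0,0]]'
python3 - <<'E'
from h import *
togo(506.5,-3.7,178,1.157)
F=np.load("pics/s2.npz");p=F["p"];hsv=cv2.cvtColor(p,cv2.COLOR_RGB2HSV).astype(int)
m=(hsv[...,1]>125)&(hsv[...,0]<15); m[:160]=0; m[200:]=0; m[:,:215]=0; m[:,275:]=0
c=max(cv2.findContours(m.astype(np.uint8),cv2.RETR_EXTERNAL,cv2.CHAIN_APPROX_NONE)[0],key=cv2.contourArea)
P=np.array([onplane("side",u,v,14) for u,v in c[:,0]]);print("rest",np.round(circ(P),1),len(P),c[:,0].min(0),c[:,0].max(0))
E
```

```text
time_s: 7.9
tool_pos: [507.3, -4.3, 186.4]
tool_rot: [3.141, -0.0, 1.158]
contact_force: [-0.2, 0.0, -4.9]
grip_width: 0.348
t 7.9 pos [507.28  -4.3  186.41] rot [ 3.1406e+00 -2.0000e-04  1.1575e+00] F [-0.24  0.05 -4.89] M [ 0.01  0.01 -0.01] w 0.348
shares [ 0.01 -0.05  0.42] [ 0.006 -0.001  0.004]
rest [480.2 218.9  49.3] 112 [225 162] [265 192]
```

```bash
python3 - <<'E'
from h import *
for tag,n in(("top0","top"),("t3","top"),("s3","side"),("side0","side")):
    p=np.load(f"pics/{tag}.npz")["p"];hsv=cv2.cvtColor(p,cv2.COLOR_RGB2HSV).astype(int)
    m=(hsv[...,1]>165)&(hsv[...,0]<12) if n=="top" else (hsv[...,1]>140)&(hsv[...,0]<13)
    W=np.array([[0]])
    b=(180,260,190,245) if n=="top" else (145,200,215,275)
    mm=np.zeros_like(m); mm[b[0]:b[1],b[2]:b[3]]=m[b[0]:b[1],b[2]:b[3]]
    cs=cv2.findContours(mm.astype(np.uint8),cv2.RETR_EXTERNAL,cv2.CHAIN_APPROX_NONE)[0]
    if not cs: print(tag,"none",hsv[240,213]);continue
    c=cv2.convexHull(np.vstack([k for k in cs if cv2.contourArea(k)>15]))
    P=np.array([onplane(n,u,v,14) for u,v in c[:,0]]);x=circ(P)
    for _ in range(4):
        r=abs(np.hypot(P[:,0]-x[0],P[:,1]-x[1])-x[2]); x=circ(P[r<3])
    print(tag,np.round(x,1),len(P),(r<3).sum(),c[:,0].min(0),c[:,0].max(0))
E
python3 -m inch '[[0,0,0.1,0,0,0],[0,0,0.1,0,0,0],[0,0,0.1,0,0,0],[0,0,0.1,0,0,0],[0,0,0,0,0,0]]'
python3 -m inch '[[0,0,0.1,0,0,0],[0,0,0.1,0,0,0],[0,0,0,0,0,0]]'
```

```text
top0 [478.7 222.3  47.7] 25 25 [196 206] [233 242]
t3 [478.8 222.4  47.6] 25 25 [196 206] [233 242]
s3 [482.3 220.   50.9] 17 14 [226 162] [257 192]
side0 [480.1 220.8  49. ] 21 21 [225 164] [264 191]
time_s: 8.4
tool_pos: [506.8, -4.2, 177.6]
tool_rot: [-3.141, 0.0, 1.157]
contact_force: [-0.7, 0.5, -3.8]
grip_width: 0.343
time_s: 8.7
tool_pos: [507.0, -4.2, 173.8]
tool_rot: [3.141, -0.0, 1.157]
contact_force: [-0.2, -0.8, -3.4]
grip_width: 0.344
```

```bash
python3 -m inch '[[0,0,0.07,0,0,0],[0,0,0.07,0,0,0],[0,0,0.07,0,0,0],[0,0,0.07,0,0,0],[0,0,0.07,0,0,0],[0,0,0.07,0,0,0],[0,0,0.07,0,0,0],[0,0,0,0,0,0]]'
python3 -c "
from h import *
togo(506.5,-3.7,162,1.157)"
```

```text
time_s: 9.5
tool_pos: [507.2, -4.3, 164.2]
tool_rot: [3.141, -0.0, 1.158]
contact_force: [0.2, 0.3, 1.2]
grip_width: 0.344
t 9.5 pos [507.2   -4.28 164.19] rot [ 3.1406e+00 -2.0000e-04  1.1575e+00] F [0.18 0.29 1.21] M [ 0.03  0.12 -0.03] w 0.344
shares [ 0.01 -0.04  0.11] [ 0.007 -0.001  0.003]
```

```bash
python3 -m inch '[[0,0,0.02,0,0,0],[0,0,0.02,0,0,0],[0,0,0.02,0,0,0],[0,0,0.02,0,0,0],[0,0,0.02,0,0,0],[0,0,0,0,0,0]]'
```

```text
time_s: 10.1
tool_pos: [507.1, -4.3, 162.2]
tool_rot: [3.141, -0.0, 1.157]
contact_force: [0.0, -0.3, 1.1]
grip_width: 0.343
```

```bash
python3 -m inch '[[0,0,0.02,0,0,0],[0,0,0.02,0,0,0],[0,0,0.02,0,0,0],[0,0,0,0,0,0]]'
```

```text
time_s: 10.5
tool_pos: [507.1, -4.3, 161.0]
tool_rot: [3.141, -0.0, 1.158]
contact_force: [1.3, 0.0, 1.3]
grip_width: 0.349
```

```bash
python3 -m inch '[[0,0,0.02,0,0,0],[0,0,0.02,0,0,0],[0,0,0.02,0,0,0],[0,0,0,0,0,0]]'
```

```text
time_s: 10.9
tool_pos: [507.1, -4.3, 159.8]
tool_rot: [3.141, -0.0, 1.158]
contact_force: [1.2, 0.1, 2.0]
grip_width: 0.34
```

```bash
python3 -m inch '[[0,0,0.02,0,0,0],[0,0,0.02,0,0,0],[0,0,0.02,0,0,0],[0,0,0,0,0,0]]'
```

```text
time_s: 11.3
tool_pos: [507.1, -4.3, 158.6]
tool_rot: [3.141, -0.0, 1.158]
contact_force: [1.7, -0.5, 2.8]
grip_width: 0.343
```

```bash
python3 -m inch '[[0,0,0.02,0,0,0],[0,0,0.02,0,0,0],[0,0,0.02,0,0,0],[0,0,0,0,0,0]]'
```

```text
time_s: 11.7
tool_pos: [507.0, -4.3, 157.3]
tool_rot: [3.141, -0.0, 1.157]
contact_force: [2.9, -0.3, 2.2]
grip_width: 0.346
```

```bash
python3 -m inch '[[0,0,0.02,0,0,0],[0,0,0.02,0,0,0],[0,0,0.02,0,0,0],[0,0,0,0,0,0]]'
```

```text
time_s: 12.1
tool_pos: [507.0, -4.3, 156.1]
tool_rot: [3.141, -0.0, 1.157]
contact_force: [1.7, -0.7, 2.3]
grip_width: 0.343
```

```bash
python3 -m inch '[[0,0,0.02,0,0,0],[0,0,0.02,0,0,0],[0,0,0.02,0,0,0],[0,0,0,0,0,0]]'; python3 -c "
from h import *
togo(506.5,-3.7,162,1.157)"
```

```text
time_s: 12.5
tool_pos: [507.2, -4.3, 155.6]
tool_rot: [3.141, 0.0, 1.158]
contact_force: [0.7, -0.1, 7.9]
grip_width: 0.345
t 12.5 pos [507.18  -4.27 155.58] rot [3.1415 0.     1.1576] F [ 0.65 -0.07  7.93] M [-0.03 -0.13  0.04] w 0.345
shares [ 0.01 -0.04 -0.32] [0.001 0.    0.004]
```

```bash
python3 -m inch '[[0,0,0.02,0,0,0],[0,0,0,0,0,0],[0,0,0,0,0,0]]'
```

```text
time_s: 12.8
tool_pos: [507.2, -4.3, 155.5]
tool_rot: [3.142, 0.0, 1.158]
contact_force: [1.0, -0.2, 9.1]
grip_width: 0.346
```

```bash
python3 -m inch '[[0,0,0.03,0,0,0],[0,0,0,0,0,0],[0,0,0,0,0,0]]'
```

```text
time_s: 13.1
tool_pos: [507.3, -4.3, 155.4]
tool_rot: [-3.141, 0.0, 1.158]
contact_force: [-1.9, 0.2, 13.0]
grip_width: 0.346
```

```bash
python3 -m inch '[[0,0,0.03,0,0,0],[0,0,0,0,0,0],[0,0,0,0,0,0]]'
```

```text
time_s: 13.4
tool_pos: [507.4, -4.3, 155.3]
tool_rot: [-3.141, 0.0, 1.158]
contact_force: [-3.1, 1.2, 16.4]
grip_width: 0.341
```

```bash
python3 -m inch '[[0,0,0.01,0,0,0],[0,0,0,0,0,0],[0,0,0,0,0,0],[0,0,0,0,0,0],[0,0,0,0,0,0],[0,0,0,0,0,0],[0,0,0,0,0,0],[0,0,0,0,0,0],[0,0,0,0,0,0],[0,0,0,0,0,0]]';  python3 -c "
from h import *
togo(506.5,-3.7,162,1.157)"
```

```text
time_s: 14.4
tool_pos: [507.5, -4.3, 155.3]
tool_rot: [-3.141, 0.0, 1.158]
contact_force: [-3.3, 0.5, 18.6]
grip_width: 0.344
t 14.4 pos [507.46  -4.32 155.27] rot [-3.1413e+00  4.0000e-04  1.1579e+00] F [-3.34  0.47 18.62] M [ 0.1   0.84 -0.01] w 0.344
shares [ 0.01 -0.06 -0.34] [-0.002  0.003  0.006]
```

```bash
python3 -m inch '[[0,0,0,0.03,-0.013,0],[0,0,0,0,0,0],[0,0,0,0,0,0],[0,0,0,0,0,0]]';  python3 -c "
from h import *
togo(506.5,-3.7,162,1.157)"
```

```text
time_s: 14.8
tool_pos: [507.8, -4.3, 155.3]
tool_rot: [-3.138, 0.002, 1.158]
contact_force: [-2.4, 1.2, 16.4]
grip_width: 0.344
t 14.8 pos [507.81  -4.3  155.3 ] rot [-3.1381e+00  1.7000e-03  1.1578e+00] F [-2.38  1.24 16.42] M [0.19 0.46 0.04] w 0.344
shares [ 0.   -0.07 -0.33] [-0.023  0.012  0.005]
```

```bash
python3 -m inch '[[0,0,0,0.02,-0.008,0],[0,0,0.01,0,0,0],[0,0,0,0,0,0],[0,0,0,0,0,0],[0,0,0,0,0,0],[0,0,0,0,0,0],[0,0,0,0,0,0],[0,0,0,0,0,0],[0,0,0,0,0,0],[0,0,0,0,0,0]]';  python3 -c "
from h import *
togo(506.5,-3.7,162,1.157)"
```

```text
time_s: 15.8
tool_pos: [508.1, -4.3, 155.3]
tool_rot: [-3.136, 0.003, 1.158]
contact_force: [-2.2, 0.6, 16.4]
grip_width: 0.346
t 15.8 pos [508.09  -4.32 155.31] rot [-3.1359e+00  2.6000e-03  1.1576e+00] F [-2.16  0.58 16.4 ] M [ 0.21  0.31 -0.03] w 0.346
shares [-0.   -0.09 -0.33] [-0.038  0.017  0.004]
```

```bash
python3 -m inch '[[0,0,-0.05,0,0,0],[0,0,-0.05,0,0,0],[0,0,-0.05,0,0,0],[0,0,-0.05,0,0,0],[0,0,-0.05,-0.038,0.017,0],[0,0,-0.1,0,0,0],[0,0,-0.2,0,0,0],[0,0,-0.4,0,0,0],[0,0,-0.8,0,0,0],[0,0,-0.8,0,0,0],[0,0,-0.8,0,0,0],[0,0,0,0,0,0]]';  python3 - <<'E'
from h import *
togo(480.7,224,225,1.157)
p,D=snap("side","s4")
cv2.imwrite("pics/c4.png",cv2.resize(p[170:300,210:350,::-1],None,fx=4,fy=4,interpolation=cv2.INTER_CUBIC))
W=cloud("side",D);m=(np.hypot(W[...,0]-506.5,W[...,1]+3.7)<40)&(W[...,2]<60)&(D>0)
Q=W[m];k=np.linalg.lstsq(np.c_[Q[:,:2]-[506.5,-3.7],np.ones(len(Q))],Q[:,2],rcond=None)[0];print(k,len(Q),np.percentile(Q[:,2],[5,50,95]))
E
```

```text
time_s: 17.0
tool_pos: [507.8, -4.4, 222.0]
tool_rot: [3.14, 0.0, 1.158]
contact_force: [-0.2, 0.5, -5.0]
grip_width: 0.347
t 17.0 pos [507.84  -4.39 222.01] rot [3.1400e+00 1.0000e-04 1.1576e+00] F [-0.17  0.48 -4.99] M [-0.    0.01  0.05] w 0.347
shares [ 9.91 -5.83 -0.16] [0.01  0.    0.004]
[ 2.31195347e-03 -1.75528521e-03  3.26809340e+01] 674 [29.99921734 32.65971669 35.20211413]
```

View pics/c4.png

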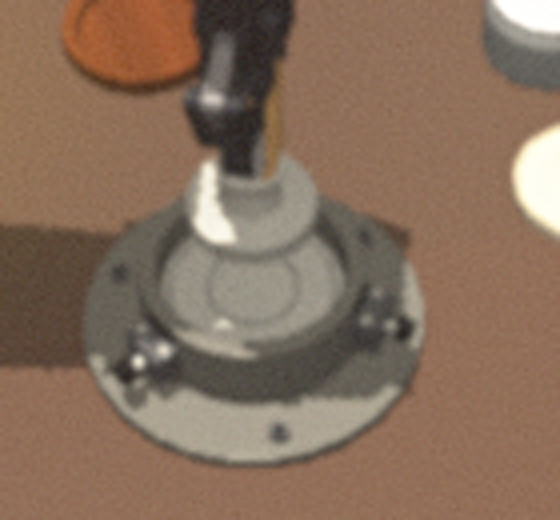

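```bash
python3 -m inch '[[0.83,-0.49,0,0,0,0],[0.83,-0.49,0,0,0,0],[0.83,-0.49,0,0,0,0],[0.83,-0.49,0,0,0,0],[0.83,-0.49,0,0,0,0],[0.83,-0.49,0,0,0,0],[0.83,-0.49,0,0,0,0],[0.83,-0.49,0,0,0,0],[0.83,-0.49,0,0,0,0],[0.83,-0.49,0,0,0,0],[0.83,-0.49,0,0,0,0],[0.83,-0.49,0,0,0,0]]'
python3 -m inch '[[0,0,0.6,0,0,0],[0,0,0.6,0,0,0],[0,0,0.6,0,0,0],[0,0,0,0,0,0],[0,0,0,0,0,0],[0,0,0,0,0,0]]'
python3 - <<'E'
from h import *
togo(480.7,224,132,1.157)
p,D=snap("side","s5")
cv2.imwrite("pics/c5.png",cv2.resize(p[100:210,180:320,::-1],None,fx=4.5,fy=4.5,interpolation=cv2.INTER_CUBIC))
E
```

```text
time_s: 18.25
tool_pos: [478.2, 226.0, 218.2]
tool_rot: [-3.137, 0.003, 1.158]
contact_force: [-0.4, -0.1, -3.5]
grip_width: 0.345
time_s: 18.85
tool_pos: [479.8, 225.2, 184.4]
tool_rot: [-3.141, 0.0, 1.157]
contact_force: [0.7, -0.0, -4.5]
grip_width: 0.347
t 18.85 pos [479.79 225.15 184.41] rot [-3.1405e+00  1.0000e-04  1.1569e+00] F [ 0.73 -0.04 -4.52] M [-0.01 -0.04  0.02] w 0.347
shares [-0.03  0.07  2.62] [-0.007  0.001 -0.001]
```

View pics/c5.png

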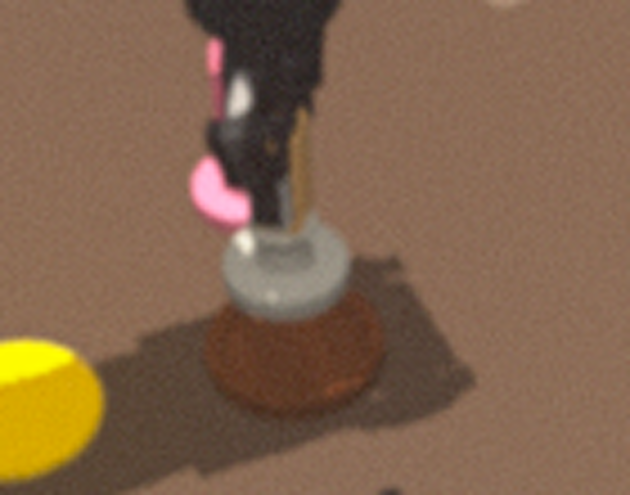

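```bash
python3 - <<'E'
from h import *
f=lambda u,v,z: onplane("side",180+u/4.5-.4,100+v/4.5-.4,z).round(1)
# disc top-face extents L,R and bottom edge front
print("disc L",f(223,262,70),"R",f(350,262,70),"front bottom",f(287,321,60),"(centre y=+33)")
print("rest L",f(204,342,14),"R",f(383,342,14),"front bottom z0",f(290,415,2),"(centre y=+49)")
E
python3 -m inch '[[-0.03,0.07,0.8,0,0,0],[0,0,0.8,0,0,0],[0,0,0.5,0,0,0],[0,0,0,0,0,0],[0,0,0,0,0,0]]'
python3 -c "
from h import *
togo(480.7,224,132,1.157)"
```

```text
disc L [448.  232.5  70. ] R [512.9 218.8  70. ] front bottom [475.3 192.5  60. ] (centre y=+33)
rest L [432.9 232.1  14. ] R [527.5 212.4  14. ] front bottom z0 [471.5 180.7   2. ] (centre y=+49)
time_s: 19.4
tool_pos: [480.6, 224.4, 142.5]
tool_rot: [-3.14, 0.0, 1.157]
contact_force: [0.2, -0.5, -4.0]
grip_width: 0.344
t 19.4 pos [480.65 224.39 142.49] rot [-3.1404e+00  2.0000e-04  1.1575e+00] F [ 0.22 -0.53 -4.04] M [-0.04 -0.05 -0.06] w 0.344
shares [-0.02  0.01  0.52] [-0.008  0.001  0.003]
```

```bash
python3 -m inch '[[-0.05,0.02,0.2,0,0,0],[0,0,0.1,0,0,0],[0,0,0.05,0,0,0],[0,0,0.05,0,0,0],[0,0,0,0,0,0],[0,0,0,0,0,0]]'
python3 -c "
from h import *
togo(480.7,223.5,132,1.157)"
```

```text
time_s: 20.0
tool_pos: [480.2, 223.3, 134.0]
tool_rot: [-3.14, 0.001, 1.158]
contact_force: [-0.6, 0.4, -4.8]
grip_width: 0.34
t 20.0 pos [480.25 223.27 134.02] rot [-3.1398e+00  6.0000e-04  1.1575e+00] F [-0.61  0.39 -4.82] M [0.01 0.01 0.01] w 0.34
shares [0.02 0.02 0.1 ] [-0.012  0.004  0.003]
```

```bash
python3 -m inch '[[0,0,0.04,0,0,0],[0,0,0.04,0,0,0],[0,0,0.03,0,0,0],[0,0,0,0,0,0],[0,0,0,0,0,0]]'
python3 -c "
from h import *
togo(480.7,223.5,132,1.157)"
```

```text
time_s: 20.5
tool_pos: [480.4, 223.3, 132.3]
tool_rot: [-3.14, 0.001, 1.158]
contact_force: [-2.7, -0.1, 2.5]
grip_width: 0.343
t 20.5 pos [480.39 223.31 132.31] rot [-3.1400e+00  6.0000e-04  1.1576e+00] F [-2.67 -0.12  2.47] M [-0.17  0.55 -0.01] w 0.343
shares [0.01 0.01 0.02] [-0.011  0.004  0.004]
```

```bash
python3 -m inch '[[0,0,0,0,0,0],[0,0,0,0,0,0],[0,0,0,0,0,0],[0,0,0,0,0,0],[0,0,0,0,0,0],[0,0,0,0,0,0],[0,0,0,0,0,0],[0,0,0,0,0,0]]' 0 40
python3 -m inch '[[0,0,-0.2,0,0,0],[0,0,-0.6,0,0,0],[0,0,-1,0,0,0],[0,0,-1,0,0,0],[0,0,-1,0,0,0],[0,0,-1,0,0,0],[0,0,-1,0,0,0],[0,0,-1,0,0,0],[0,0,-1,0,0,0],[0,0,-1,0,0,0],[0,0,0,0,0,0],[0,0,0,0,0,0]]'
python3 -m inch '[[1,-1,0,0,0,0],[1,-1,0,0,0,0],[1,-1,0,0,0,0],[1,-1,0,0,0,0],[1,-1,0,0,0,0],[1,-1,0,0,0,0],[1,-1,0,0,0,0],[1,-1,0,0,0,0],[0,0,0,0,0,0],[0,0,0,0,0,0]]'
python3 - <<'E'
from h import *
p,D=snap("side","s6"); q,E=snap("top","t6")
cv2.imwrite("pics/c6.png",cv2.resize(np.hstack([p[110:300,180:360,::-1],q[130:320,170:350,::-1]]),None,fx=2.2,fy=2.2,interpolation=cv2.INTER_CUBIC))
for n,D in(("side",D),("top",E)):
    W=cloud(n,D);m=(np.hypot(W[...,0]-506.5,W[...,1]+3.7)<40)&(W[...,2]<60)&(D>0);Q=W[m]
    if len(Q)>50:
        k=np.linalg.lstsq(np.c_[Q[:,:2]-[506.5,-3.7],np.ones(len(Q))],Q[:,2],rcond=None)[0];print(n,"plate",k.round(4),len(Q))
    m=(np.hypot(W[...,0]-480.5,W[...,1]-224)<60)&(W[...,2]>100)&(W[...,2]<135)&(D>0);Q=W[m]
    if len(Q)>10:
        r=cv2.minAreaRect(Q[:,:2].astype(np.float32));print(n,"grip top",np.round(r[0],1),np.round(r[1],1),round(r[2],1),np.percentile(Q[:,2],[50,90]).round(1))
E
```

```text
time_s: 21.3
tool_pos: [480.2, 223.3, 131.8]
tool_rot: [-3.14, 0.001, 1.158]
contact_force: [-0.4, -0.5, 0.4]
grip_width: 0.999
time_s: 22.5
tool_pos: [480.5, 223.2, 308.2]
tool_rot: [-3.141, -0.0, 1.158]
contact_force: [-0.1, -0.5, -0.5]
grip_width: 0.997
time_s: 23.5
tool_pos: [397.7, 433.8, 306.4]
tool_rot: [-3.139, 0.003, 1.159]
contact_force: [1.1, -0.1, -0.3]
grip_width: 0.998
side plate [-1.70000e-03 -7.00000e-04  3.26369e+01] 809
side grip top [479.9 222.7] [30.1 30.9] 75.0 [111.7 114.4]
top plate [-4.00000e-04  8.30000e-03  3.43845e+01] 787
top grip top [478.5 221.7] [31.4 29. ] 67.0 [115.4 118. ]
```

View pics/c6.png

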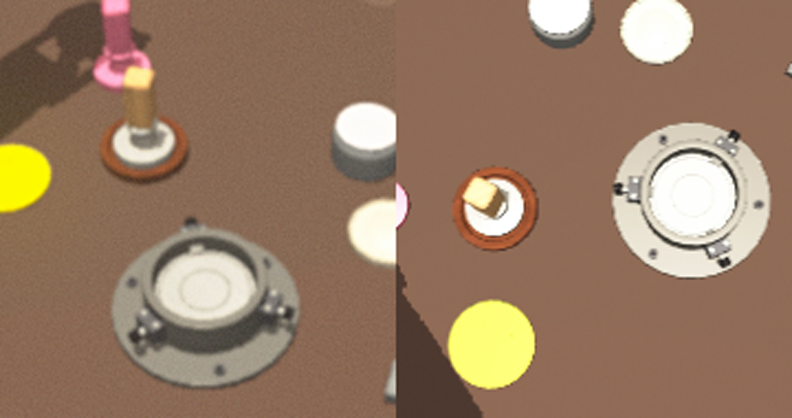

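The tamper stands upright and centred in its rest: (145,145) in the left half of the crop, (493,207) in the right. The plate lies low and level in the pocket, at (207,285) and (692,193). I am handing in.

```bash
python3 -c "
from cell import *
print(hand_in())"
```

```text
the job is handed in; nothing more can be done
None
```

I pressed the ejector plate down with the small tamper, held it at the bottom, set the tamper back in its rest, and handed the job in. The arm had used about 24 s of the 61 s. The hand-in gives no verdict, so success is inferred from the checks below.

**Pressing:** The plate hit a hard stop about 22 mm down. I held it there for about 2.4 s at roughly 21–23 N, after subtracting the tamper's weight. At first the push sat about 18 mm off centre, so I tilted the tool slightly. The off-centre amount worked out to about 2 mm at the end of the hold.

**Plate at the end:** It stays down by itself.
- **Height:** The top is 33–34 mm above the bench, so the underside is about 27–28 mm, against the 36 mm limit.
- **Level:** The side view gives a tilt of 0.1° and the top view 0.5°.
- **Catches:** All three holding is inferred from the plate being level and low. I could not measure the force on each one.

**Tamper at the end:** It stands upright on the floor of its rest.
- **Height:** I released it at the same height as when I picked it up.
- **Centring:** The grip top measured (479, 222) and the rest centre about (480, 221), so it is within about 2 mm.

**Disagreements:** My estimates of the rest centre differed by about 3 mm between views. The grip first measured about 4 mm from that centre, so I set the tamper down between the two.

**Bystanders:** The arm never went near the wide tamper, medallion, tin or brush, but I did not re-measure their positions.

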